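Empty the lever-clamped bead tray

TASK

Swing the blue-tipped clamp lever on the wooden tray block right up and back, take the orange bead tray out by its grip post and tip its three beads into the glass dish. Then set the tray back flat in its place in the block, facing as before, and swing the lever fully shut over it. Leave the dish standing upright where it is, and do not disturb the jar, the gauge block or the pliers.

Things in the scene. Friction and masses are not known exactly. Their poses are not given: they have to be found in the camera images.
- dock: wooden tray block, fixed, plate 190 x 82 x 14 mm (x -90 to +100 mm), origin on its underside below the tray's origin. The tray lies on the plate (z = 14 mm) between fences 8 mm higher, 4 mm play each way (inner faces y = +-31 mm for x = -50..50 mm; x = -79 and +89 mm). Hinge block with steel cheeks, 52 mm high, at x = -20, y = -52 mm. The seated tray's axes are parallel to the block's
- lever (a joint): angle of the clamp lever: 0 = shut (level across the tray, 2 mm above its walls, so that the tray cannot be lifted), grows as the tip swings up and over; 1.57 = upright, stop at 1.9. Stiff hinge: it stays where it is left; about 1 N at the tip moves it
- lever_hinge (a point): the lever's hinge axis, which runs along the block's x, at block (-20, -52, 42.5) mm
- lever_tip (a point): centre of the lever's blue tip pad, 120 mm from the hinge; pad 24 mm along the hinge axis, 24 mm along the lever, 13 mm thick, on a steel bar 14 mm wide, 8 mm thick. Shut, it lies at block (-20, +68, 42.5) mm, overhanging the table beside the block
- tray: orange hard bead tray, 100 g, 160 x 54 mm (x -75 to +85 mm): floor 3 mm, walls 4 mm thick and 22 mm high along both sides and at x = 55 mm; the -x end (x = -75 mm) is open, without a lip: the pouring end. Channel 46 mm wide inside. Behind the +x wall a square grip post 18 x 18 mm at x = 70 mm, top 50 mm above the underside. Origin on the underside, z up
- bead1: green chunky barrel bead of 20 mm diameter and 16 mm height with flat ends, 12.5 g, standing loose on the tray floor at the start; origin at the centre of its lower flat end
- bead2: blue chunky barrel bead of 20 mm diameter and 16 mm height with flat ends, 12.5 g, standing loose on the tray floor at the start; origin at the centre of its lower flat end
- bead3: red chunky barrel bead of 20 mm diameter and 16 mm height with flat ends, 12.5 g, standing loose on the tray floor at the start; origin at the centre of its lower flat end
- dish: round clear glass dish, loose, 88 mm across the rim, 45 mm high, wall 4 mm; origin at the centre of its underside
- jar: lidded stoneware jar, loose bystander close to the dish, 72 mm diameter, 87 mm high with its lid knob; origin at the centre of its underside
- gauge: wooden bead gauge block, loose bystander beside the tray block, 90 x 36 x 22 mm, long along x; origin at the centre of its underside
- pliers: crimping pliers with red grips, loose bystander lying flat, 150 mm long along x (from -76 to +75 mm), 46 mm wide, 12 mm high; origin at mid-length on the underside
- partsbox: grey plastic parts cabinet with a flip-top lid, fixed bystander, 114 x 144 x 88 mm; origin at the centre of its underside
- tray_post (a point): centre of the top of the tray's grip post, at tray (70, 0, 50) mm
There are look-alikes about, which are no part of the job. Of the things shaped like the dock, the wooden one is meant. There is more than one size of the tray; the one meant has the size given above.

How it is judged:
On the way, in this order (a step that is already met when the one before it is completed fails the run):
1. the lever is swung up past upright (beyond 1.5 rad) with the tray still in the block (value of joint lever above 1.5 rad and distance between tray and dock below 0.03 m), for 0.2 s.
2. all three beads lie in the dish (horizontal distance between each of bead1, bead2, bead3 and dish below 0.043 m and z of bead1 in the frame of dish between 0 and 0.042 m and z of bead2 in the frame of dish between 0 and 0.042 m and z of bead3 in the frame of dish between 0 and 0.042 m), for 0.3 s.
At the end, for the whole second after the job is handed in: Lever shut (below 0.12 rad) over the tray, which lies flat in its place, right way round (within 9 mm, seated within 4 mm in height); three beads in the dish below its rim; dish upright within 25 mm of its start; jar, gauge block, pliers within 20 mm of theirs; all at rest (all of step 2 and value of joint lever below 0.12 rad and z of tray in the frame of dock between 0.01 and 0.018 m and angle between tray's own z axis and vertical below 0.08 rad and horizontal distance between tray and dock below 0.009 m and angle between dish's own z axis and vertical below 0.1 rad and distance of dish from where it was at the start of the episode below 0.025 m and linear speed of each of bead1, bead2, bead3, tray, dish below 0.02 m/s and distance of each of jar, gauge, pliers from where it was at the start of the episode below 0.02 m and x of tray_post in the frame of dock above 0.06 m); the robot touches nothing.
It fails at once if the dish is tipped (over 0.5 rad) or shoved more than 50 mm (angle between dish's own z axis and vertical above 0.5 rad or distance of dish from where it was at the start of the episode above 0.05 m).
It fails at once if the jar, gauge block or pliers are shoved more than 30 mm, or the jar is tipped over 0.4 rad (distance of any of jar, gauge, pliers from where it was at the start of the episode above 0.03 m or angle between jar's own z axis and vertical above 0.4 rad).
It also fails if it takes over 72 s, if anything falls off the work surface, if the arm or the gripper's body presses on something with over 40 N, if the wrist force passes 120 N, or if a joint passes its speed limit or range.

ROBOT

A 7-joint arm with a two-finger parallel gripper is mounted at the origin on the work surface. World frame = base frame: x ahead of the robot, y to its left, z up, the work surface at z = 0. Lengths are in m, angles in rad, forces in N, time in s.
With the tool pointing down it reaches from about 0.425 to 0.925 m from the base axis. Payload 6.8 kg.
Tool frame: the origin (TCP) lies at the very end of the fingers, on their centre line; the grasp point (between the pads) lies 19 mm behind it (grip_point_offset is the distance from the TCP to the grasp point, in m); z points along the fingers, y is the line along which they close (so a half turn about z gives the same grasp; the last joint's range is limited). The gripper opens to 85 mm and grips with 20 to 120 N. Pads are 22 mm wide; open, the fingers measure 114 mm over their backs; the gripper's body (76 mm by 85 mm) begins 54 mm behind the grasp point. The pads swing forward as they close: fully open they stand 13 mm farther back than shut.
Start: joints at [-1.366, 0.477, 0.022, 1.555, -0.011, 1.109, -0.083], TCP at [0.208, 0.642, 0.231] pointing down, gripper open.
Joint ranges: [-2.96, 2.96], [-0.34, 2.1], [-1.41, 1.46], [0.24, 2.44], [-1.37, 4.51], [0.17, 1.92], [-2.96, 2.96]. Speed limits (rad/s): [2.39, 2.39, 3.14, 3.14, 3.14, 3.14, 3.14].

INTERFACE

Orientations are given as a unit quaternion [w, x, y, z].
In Python, from station import * gives the robot as it stands.
- The arm moves only by the tool carry_out, never from a script. Its argument "rows" is text: rows parted by semicolons, each of 4 numbers parted by spaces: the shift along the world's x, y, z in mm, then the turn about the world's z in degrees. In form: dx dy dz yaw; .... A call has 1 to 10 rows; each row shifts and turns the commanded pose from where the row before left it; what a row does not reach is not made up. A row lasts 1/8 s, in which the tool goes at most 62.5 mm and 10.7 degrees, less where a joint would pass 70% of its speed; a pose out of reach is approached as far as the arm can. A call is refused whole if a number of a shift passes 62.5 or a number of a turn 10.7, either way. A call with a gripper value outside its range is refused whole. "claw" is the finger opening in mm, from 0 to 85.4, set as the call begins (left out, the last holds). The fingers move at their own pace and stop on an object; "force" is the grip in N (left out, the last holds). Time passes only in rows, so rows that do not move let the fingers close. It gives the time, the measured TCP pose, the force, the opening and the grip force at its end, in the units of the state.
- get_obs(): the state, without advancing time (a new reading comes with each control period).
- read_camera(name): name is "side" or "top" or "wrist"; returns a dict with "img" (384x512x3 uint8, blue, green, red), "fov_y" (degrees; the focal length in pixels is half the picture's height over the tangent of half this angle, whatever the lens; pixels are square), "cx", "cy" (the principal point, pixels), "distortion" ([k1, k2, p1, p2, k3] as OpenCV has them; the pictures are not rectified), "world_to_cam" (4x4, takes a point from world to camera coordinates). Camera axes: x right, y up, looking along -z (the intrinsics and any distortion apply to the point x, -y, -z); pixel columns grow to the right and rows downward; lengths in m; the calibration is good to about 2 mm. A picture is of the moment at which its call begins. There is no depth.
- hand_in(): hands the job in; it is judged then, once.
Trained networks look in the newest picture that a camera, given by its name, has taken for a name from the list of things; names that differ only in an ending like _2 or _b are one class to them, and where a whole thing is asked for, a point or a joint stands for the part that bears it (a point fixed in the world has none). Each returns a list of dicts, best first, with "confidence" (0 to 1); they miss things now and then, are a little off and sometimes report something else, mostly with a low value. They report only what shows in the picture. A call takes as long as a camera call. They do not tell look-alikes from the thing itself.
- recognise(camera, thing): "centre" ([column, row] in pixels, amid what is visible of it).
- outline_of(camera, thing): "pixels" (384x512 bool, what is visible of it) and "centre" ([column, row] in pixels, amid what is visible of it).
- place_of(camera, thing): "centre" ([column, row] in pixels: a listed point, or the origin of a listed thing).
The state is a dict: "t": time; "q": joint angles; "joint_vel": joint speeds; "joint_torque": joint torques, N m; "eef_pos": TCP position; "tool_rot": TCP orientation; "contact_force": force on the tool from outside, world axes, zero at the start; "torque": the same for the moment, N m; "gripper_width": opening from 0.0 (shut) to 1.0 (fully open); "grasp_force": force on a finger pad.
Only numpy, scipy, OpenCV 4.12 (cv2) and the standard library are available. Lean on these libraries where they do the work, as an engineer would, in place of code of your own. Each camera call takes 0.05 s, during which the arm holds its last target. There are 200 camera calls.

## Working session

There is one attempt and no reset: what is moved stays moved. The work goes in short steps, Python scripts to look and compute and a tool call to move; the robot and the scene stay as the last step left them, time stands still between calls to the robot, and variables do not carry over. Pictures are saved under pics/ and viewed, at most 10 in all, crops included, and the job is handed in when it is done.

Besides the shell and the picture viewer there is one more tool, called after "Call:" by a JSON object that holds its "fn" and its "kwargs", one argument or row to a line. carry_out: Moves the arm, as the interface text tells. Its arguments: {"type":"object","properties":{"rows":{"type":"string"},"claw":{"type":"number"},"force":{"type":"number"}},"required":["rows"]}

```bash
mkdir -p pics; ls
cat > h.py <<'E'
from station import *
import numpy as np, cv2
def K(c):
    f=c["img"].shape[0]/2/np.tan(np.radians(c["fov_y"])/2)
    return np.array([[f,0,c["cx"]],[0,f,c["cy"]],[0,0,1.]]),np.array(c["distortion"],float)
F=np.diag([1,-1,-1.])
def ray(c,px):
    k,d=K(c); u=cv2.undistortPoints(np.array([[px]],float),k,d)[0,0]
    W=np.array(c["world_to_cam"]); R=F@W[:3,:3]; t=F@W[:3,3]
    return -R.T@t, R.T@np.array([u[0],u[1],1.])
def at_z(c,px,z):
    o,v=ray(c,px); return o+v*(z-o[2])/v[2]
def proj(c,P):
    k,d=K(c); W=np.array(c["world_to_cam"])
    return cv2.projectPoints(np.array(P,float).reshape(-1,1,3),cv2.Rodrigues(F@W[:3,:3])[0],F@W[:3,3],k,d)[0][:,0]
def tri(rs):
    A=0;b=0
    for o,v in rs:
        v=v/np.linalg.norm(v);M=np.eye(3)-np.outer(v,v);A=A+M;b=b+M@o
    return np.linalg.solve(A,b)
E
python3 - <<'E'
from h import *
cs={n:read_camera(n) for n in("top","side")}
for n,c in cs.items(): cv2.imwrite(f"pics/{n}0.png",c["img"]); print(n, np.linalg.inv(np.array(c["world_to_cam"]))[:3,3].round(2))
for th,z in dict(dock=0,lever_tip=.0425,lever_hinge=.0425,tray=.014,tray_post=.064,dish=0,jar=0,gauge=0,pliers=0,partsbox=0,bead1=.017,bead2=.017,bead3=.017).items():
    for n,c in cs.items():
        print(th,n,[(np.round(r["centre"]).astype(int).tolist(),round(r["confidence"],2),at_z(c,r["centre"],z)[:2].round(3).tolist()) for r in place_of(n,th)])
E
```

```text
pics
top [ 0.35 -0.03  1.54]
side [ 0.49 -0.75  0.56]
dock top [([320, 200], 0.84, [0.475, -0.203]), ([387, 154], 0.77, [0.626, -0.426]), ([337, 275], 0.66, [0.232, -0.253])]
dock side [([338, 359], 0.96, [0.628, -0.422]), ([246, 258], 0.89, [0.468, -0.193]), ([128, 279], 0.61, [0.229, -0.256])]
lever_tip top [([298, 203], 0.75, [0.463, -0.125]), ([367, 150], 0.71, [0.63, -0.35]), ([313, 270], 0.45, [0.252, -0.172]), ([199, 153], 0.27, [0.625, 0.189])]
lever_tip side [([333, 305], 0.81, [0.626, -0.348]), ([244, 220], 0.72, [0.462, -0.113]), ([140, 238], 0.58, [0.239, -0.177])]
lever_hinge top [([350, 295], 0.96, [0.173, -0.286])]
lever_hinge side [([227, 262], 0.81, [0.432, -0.247]), ([322, 370], 0.68, [0.588, -0.465]), ([100, 275], 0.62, [0.192, -0.284])]
tray top [([320, 201], 0.7, [0.472, -0.2])]
tray side [([179, 351], 0.8, [0.364, -0.419]), ([242, 252], 0.72, [0.458, -0.187]), ([279, 244], 0.47, [0.542, -0.162])]
tray_post top [([403, 239], 0.96, [0.346, -0.45]), ([324, 176], 0.77, [0.545, -0.206])]
tray_post side [([281, 243], 0.77, [0.539, -0.213]), ([243, 255], 0.72, [0.464, 
[... 404 characters left out ...]
0.433, -0.003]), ([355, 215], 0.23, [0.741, -0.037])]
partsbox top [([265, 118], 0.95, [0.751, -0.023]), ([322, 201], 0.23, [0.471, -0.208])]
partsbox side [([355, 212], 0.74, [0.745, -0.027])]
bead1 top [([320, 190], 0.52, [0.508, -0.201]), ([318, 201], 0.35, [0.469, -0.193])]
bead1 side [([260, 255], 0.61, [0.499, -0.2]), ([248, 256], 0.44, [0.472, -0.202])]
bead2 top [([320, 190], 0.52, [0.508, -0.201]), ([318, 201], 0.35, [0.469, -0.193])]
bead2 side [([260, 255], 0.61, [0.499, -0.2]), ([248, 256], 0.44, [0.472, -0.202])]
bead3 top [([320, 190], 0.52, [0.508, -0.201]), ([318, 201], 0.35, [0.469, -0.193])]
bead3 side [([260, 255], 0.61, [0.499, -0.2]), ([248, 256], 0.44, [0.472, -0.202])]
```

Run:
```python
import cv2
a=cv2.imread("pics/top0.png")[90:320,150:450]; cv2.imwrite("pics/top0c.png",cv2.resize(a,None,fx=2.6,fy=2.6,interpolation=cv2.INTER_CUBIC))
a=cv2.imread("pics/side0.png")[110:384,60:425]; cv2.imwrite("pics/side0c.png",cv2.resize(a,None,fx=2.15,fy=2.15,interpolation=cv2.INTER_CUBIC))
```

```text
(no output)
```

View pics/top0c.png

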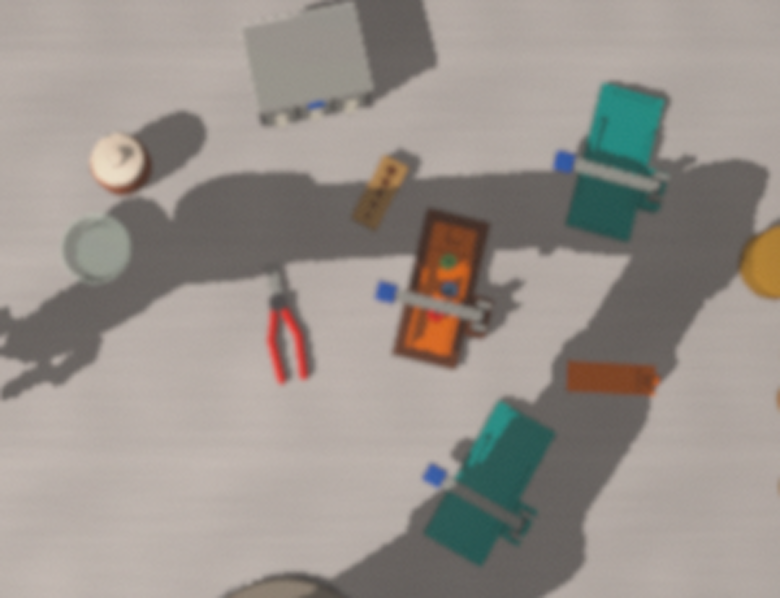

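View pics/side0c.png

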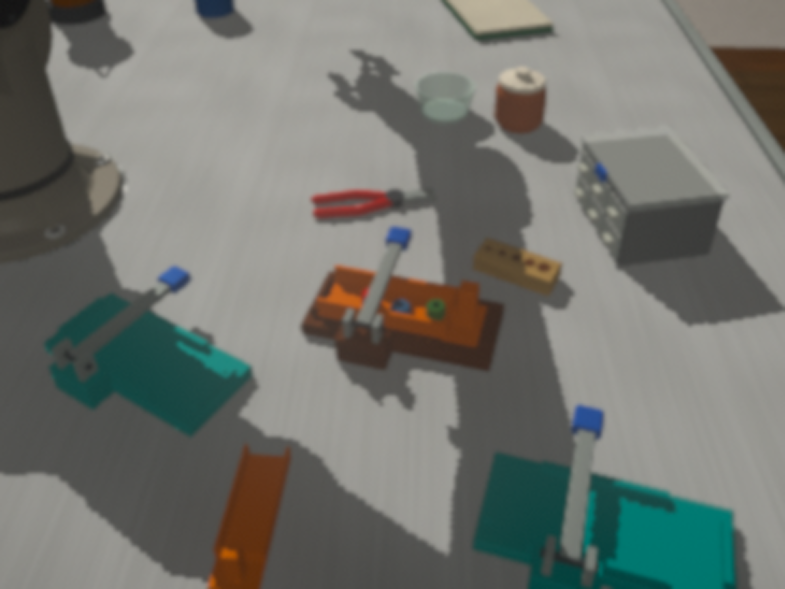

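```bash
cat > fit.py <<'E'
from h import *
from scipy.optimize import least_squares
def fit(cams,pts,x0):
    # pts: list (cam, px, local xyz)
    def T(p,l):
        c,s=np.cos(p[2]),np.sin(p[2]); l=np.array(l); return np.array([p[0]+c*l[0]-s*l[1],p[1]+s*l[0]+c*l[1],l[2]])
    fun=lambda p:np.concatenate([proj(cams[n],T(p,l))[0]-px for n,px,l in pts])
    r=least_squares(fun,x0,loss="soft_l1",f_scale=1.0); return r.x,fun(r.x).reshape(-1,2).round(1)
E
python3 - <<'E'
from fit import *
cs={n:read_camera(n) for n in("top","side")}
L=dict(dock=(0,0,0),lever_tip=(-.02,.068,.0425),lever_hinge=(-.02,-.052,.0425),tray=(0,0,.014),tray_post=(.07,0,.064))
p0=np.array([.471,-.198,-.23]); pts=[]
for n,c in cs.items():
    for k,l in L.items():
        l=np.array(l);w=np.array([p0[0]+l[0]*np.cos(.23)+l[1]*np.sin(.23),p0[1]-l[0]*np.sin(.23)+l[1]*np.cos(.23),l[2]])
        q=proj(c,w)[0]
        for r in place_of(n,k):
            if np.linalg.norm(r["centre"]-q)<9: pts.append((n,np.array(r["centre"]),l)); print(n,k,np.round(r["centre"]-q,1)); break
    m=[o for o in outline_of(n,"dock") ]
    for o in m:
        ys,xs=np.nonzero(o["pixels"]); print(n,"outline",o["centre"],len(xs),cv2.minAreaRect(np.stack([xs,ys],1).astype(np.float32)) if len(xs) else 0)
    for k in("dish","jar","gauge","pliers"):
        r=outline_of(n,k)
        if r: print(n,k,np.round(r[0]["centre"]),at_z(c,r[0]["centre"],dict(dish=.0225,jar=.04,gauge=.011,pliers=.006)[k])[:2].round(3))
    hsv=cv2.cvtColor(c["img"],cv2.COLOR_BGR2HSV); m=cv2.inRange(hsv,(105,120,60),(125,255,255))
    for i,(x,y,w,h,a) in enumerate(cv2.connectedComponentsWithStats(m)[2][1:]):
        ct=cv2.connectedComponentsWithStats(m)[3][i+1]
        if a>15: print(n,"blue",ct.round(1),a,at_z(c,ct,.045)[:2].round(4))
x,res=fit(cs,pts,p0); print(x.round(4),np.degrees(x[2]).round(1),res.tolist())
E
```

```text
top dock [ 0.9 -0. ]
top lever_tip [1.1 2.8]
top lever_hinge [-3.  -2.7]
top tray [2.2 1.3]
top tray_post [-2.3  0.1]
top outline [317.1, 204.8] 989 ((317.0758056640625, 199.67135620117188), (45.2717170715332, 58.8382453918457), 12.994617462158203)
top outline [340.4, 277.4] 1851 ((336.4000549316406, 274.7000427246094), (46.0629997253418, 60.821044921875), 26.56505012512207)
top dish [185. 184.] [0.53  0.236]
top jar [196. 154.] [0.624 0.2  ]
top gauge [293. 165.] [ 0.588 -0.114]
top pliers [259. 216.] [ 0.423 -0.001]
top blue [366.5 151.9] 37 [ 0.6253 -0.3484]
top blue [298.1 201.9] 27 [ 0.4663 -0.1265]
top blue [316.7 272.5] 30 [ 0.2442 -0.1822]
top blue [ 73.7 315.9] 37 [0.1079 0.586 ]
side dock [-0.1 -1.8]
side lever_tip [ 1.5 -4.7]
side lever_hinge [-1.5 -1.6]
side tray [-1.2 -3.5]
side tray_post [-2.  -1.1]
side outline [236.3, 262.2] 1950 ((248.93316650390625, 259.5816650390625), (86.04996490478516, 69.09326934814453), 39.28940963745117)
side outline [128.2, 275.6] 3897 ((127.36820983886719, 280.3563537597656), (77.77853393554688, 79.37883758544922), 56.003543853759766)
side outline [339.2, 355.1] 5961 ((340.5, 341.0), (84.0, 121.0), 90.0)
side dish [242. 236.] [ 0.458 -0.148]
side jar [300. 156.] [0.621 0.194]
side gauge [240. 266.] [ 0.457 -0.225]
side pliers [230. 204.] [ 0.42  -0.002]
side blue [158.4 106.5] 278 [0.1063 0.571 ]
side blue [339.2 189.4] 16 [0.7041 0.0116]
side blue [245.1 219.1] 51 [ 0.4638 -0.1137]
side blue [140.5 238.5] 67 [ 0.2426 -0.1828]
side blue [333.  304.6] 121 [ 0.6254 -0.3482]
[ 0.4693 -0.193  -0.2421] -13.9 [[-2.4, 0.6], [-2.7, -2.5], [1.3, 3.5], [-3.8, -0.8], [1.0, 0.5], [-0.6, 0.2], [-1.8, 3.3], [0.5, -0.3], [0.4, 1.8], [0.9, -0.3]]
```

Run:
```python
from h import *
cs={n:read_camera(n) for n in("top","side")}
print(tri([ray(cs["top"],(298.1,201.9)),ray(cs["side"],(245.1,219.1))]), tri([ray(cs["top"],(316.7,272.5)),ray(cs["side"],(140.5,238.5))]))
o=get_obs(); q=o["tool_rot"]; print(q,o["eef_pos"],o["gripper_width"],o["t"])
from scipy.spatial.transform import Rotation as R
print(R.from_quat([*q[1:],q[0]]).as_matrix().round(3))
W=np.array(read_camera("wrist")["world_to_cam"]);print(np.linalg.inv(W).round(3))
```

```text
[ 0.46483296 -0.12597268  0.05518573] [ 0.24344181 -0.1824981   0.04498786]
[-1.02734504e-05  1.55771659e-01  9.87793091e-01 -1.30699670e-05] [0.20769862 0.64225511 0.23128425] 0.9999419162583068 2.6
[[-0.951  0.308 -0.   ]
 [ 0.308  0.951 -0.   ]
 [ 0.    -0.    -1.   ]]
[[ 0.309 -0.919 -0.247  0.145]
 [ 0.951  0.298  0.081  0.664]
 [-0.001 -0.26   0.966  0.373]
 [ 0.     0.     0.     1.   ]]
```

Call:
{"fn": "carry_out", "kwargs": {
  "rows": "30 -60 10 0; 40 -60 10 0; 40 -60 10 0; 40 -60 10 0; 40 -60 10 0; 30 -60 10 0; 20 -60 0 0; 0 -60 0 0; 0 -60 0 0; 0 -60 0 0"
}}

```text
t: 3.9
eef_pos: [0.42, 0.0844, 0.2844]
tool_rot: [0.0, 0.156, 0.988, 0.0]
contact_force: [1.5, -0.5, -0.6]
gripper_width: 1.0
grasp_force: 0.0
```

Call:
{"fn": "carry_out", "kwargs": {
  "rows": "0 -60 0 0; 0 -60 0 0; 0 -60 0 0; 0 -50 0 0;0 0 0 0;0 0 0 0"
}}

```text
t: 4.65
eef_pos: [0.4202, -0.1431, 0.2841]
tool_rot: [0.0, 0.156, 0.988, 0.0]
contact_force: [-0.0, 0.6, 0.0]
gripper_width: 1.004
grasp_force: 0.0
```

Run:
```python
from h import *
c=read_camera("wrist"); cv2.imwrite("pics/w1.png",c["img"])
for th,z in dict(dock=0,lever_tip=.05,lever_hinge=.0425,tray=.014,tray_post=.064,gauge=0,bead1=.017).items():
    print(th,[(np.round(r["centre"]).astype(int).tolist(),round(r["confidence"],2),at_z(c,r["centre"],z)[:2].round(4).tolist()) for r in place_of("wrist",th)])
```

```text
dock [([223, 204], 0.93, [0.4677, -0.1968]), ([111, 31], 0.79, [0.226, -0.2533]), ([365, 130], 0.27, [0.4309, 0.0004])]
lever_tip [([167, 14], 0.78, [0.2459, -0.177]), ([221, 183], 0.64, [0.4304, -0.1821]), ([282, 198], 0.62, [0.4684, -0.1219]), ([365, 128], 0.54, [0.4205, -0.0133]), ([155, 347], 0.46, [0.6127, -0.3398])]
lever_hinge [([172, 200], 0.77, [0.4335, -0.2433])]
tray [([48, 174], 0.93, [0.3583, -0.3929]), ([222, 204], 0.64, [0.4627, -0.1948])]
tray_post [([220, 274], 0.65, [0.5299, -0.2172])]
gauge [([305, 270], 0.75, [0.5905, -0.1216]), ([222, 271], 0.74, [0.5571, -0.2297])]
bead1 [([303, 266], 0.7, [0.5751, -0.1227]), ([221, 184], 0.64, [0.4374, -0.1874]), ([228, 234], 0.58, [0.5021, -0.201]), ([218, 212], 0.57, [0.4708, -0.2032])]
```

View pics/w1.png

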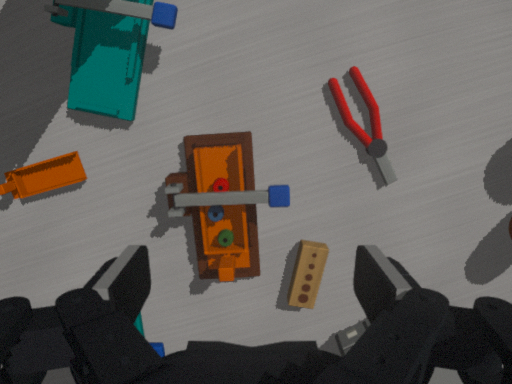

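Run:
```python
from fit import *
c=read_camera("wrist"); cs={"wrist":c}
img=c["img"]
for px in [(186,135),(249,132),(259,275),(197,277)]: print(at_z(c,px,.016)[:2].round(4))
z=.018
pts=[("wrist",np.array(a,float),l) for a,l in [((186,135),(-.09,-.041,z)),((249,132),(-.09,.041,z)),((259,275),(.1,.041,z)),((197,277),(.1,-.041,z))]]
x,res=fit(cs,pts,[.47,-.197,-.23]); print(x.round(4),np.degrees(x[2]).round(2),res.tolist())
hsv=cv2.cvtColor(img,cv2.COLOR_BGR2HSV); m=cv2.inRange(hsv,(105,120,60),(125,255,255))
n,lab,st,ct=cv2.connectedComponentsWithStats(m)
for i in range(1,n):
    if st[i,4]>100: print(st[i],ct[i], [at_z(c,ct[i],zz)[:2].round(4) for zz in(.049,.06)])
def W(l):
    a=x[2];return np.array([x[0]+l[0]*np.cos(a)-l[1]*np.sin(a),x[1]+l[0]*np.sin(a)+l[1]*np.cos(a),l[2]])
print("tip pred",W((-.02,.068,.0425)),"hinge",W((-.02,-.052,.0425)),"post",W((.07,0,.064)), proj(c,W((.07,0,.064))))
cv2.imwrite("pics/w1c.png",cv2.resize(img[120:300,160:340],None,fx=3.3,fy=3.3,interpolation=cv2.INTER_CUBIC))
```

```text
[ 0.3694 -0.2075]
[ 0.3892 -0.1358]
[ 0.5698 -0.1808]
[ 0.5478 -0.2598]
[ 0.4645 -0.1953 -0.2599] -14.89 [[-4.4, -0.7], [2.4, -1.7], [0.1, 2.1], [-0.0, 2.8]]
[152   2  25  26 531] [164.03389831  14.33145009] [array([ 0.2447, -0.18  ]), array([ 0.248 , -0.1783])]
[269 185  21  22 418] [278.91626794 195.48325359] [array([ 0.4645, -0.1245]), array([ 0.4614, -0.1244])]
[149 343  16  15 131] [158.09160305 348.3740458 ] [array([ 0.6171, -0.3367]), array([ 0.6095, -0.3304])]
tip pred [ 0.46267601 -0.12441935  0.0425    ] hinge [ 0.43184141 -0.24039015  0.0425    ] post [ 0.53218118 -0.21326209  0.064     ] [[223.39767959 274.9433604 ]]
```

View pics/w1c.png

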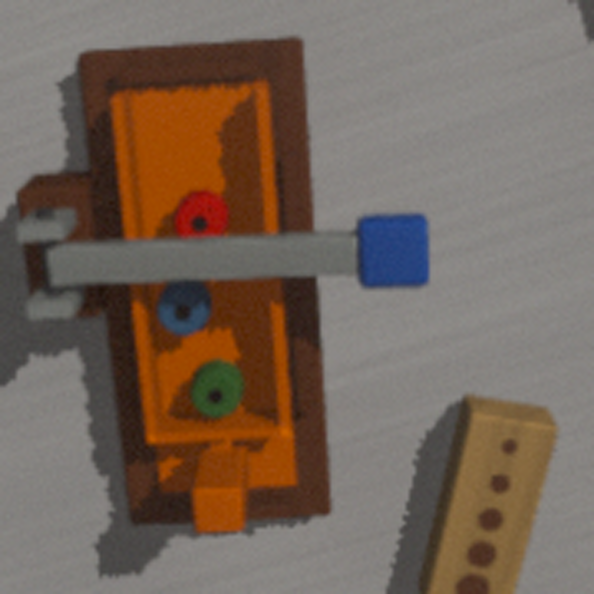

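Run:
```python
from fit import *
c=read_camera("wrist"); t=read_camera("top"); s=read_camera("side"); cs={"wrist":c}
for z in(.014,.022):
    pts=[("wrist",np.array(a,float),l) for a,l in [((184.2,135.8),(-.09,-.041,z)),((251.5,132.1),(-.09,.041,z)),((260,275),(.1,.041,z)),((200.3,278),(.1,-.041,z))]]
    x,res=fit(cs,pts,[.47,-.197,-.23]); print(x.round(4),np.degrees(x[2]).round(2),res.tolist())
rw,rt,rs=ray(c,(278.9,195.5)),ray(t,(298.1,201.9)),ray(s,(245.1,219.1))
print(tri([rw,rt,rs]),tri([rw,rs]),tri([rw,rt]))
# post top centre from crop: top face (222,508)
print("post",at_z(c,(160+222/3.3,120+508/3.3),.064))
for nm,a in dict(red=(201,214),blue=(184,307),green=(216,389)).items(): print(nm,at_z(c,(160+a[0]/3.3,120+a[1]/3.3),.033)[:2])
```

```text
[ 0.4662 -0.1941 -0.2525] -14.47 [[-0.9, -0.4], [0.8, -1.2], [0.9, 1.2], [-0.9, 1.3]]
[ 0.4653 -0.1932 -0.2513] -14.4 [[-1.8, -0.7], [1.2, -1.7], [1.6, 3.3], [-1.2, 3.6]]
[ 0.46427677 -0.12524192  0.05418396] [ 0.46372709 -0.12453152  0.05367817] [ 0.46589063 -0.12564065  0.04509051]
post [ 0.53227754 -0.20871487  0.064     ]
red [ 0.43588966 -0.18549138]
blue [ 0.46665213 -0.20278051]
green [ 0.50032365 -0.20220156]
```

Call:
{"fn": "carry_out", "kwargs": {
  "rows": "20 8 -10 -9.7; 20 8 -20 -9.7; 4 3 -20 -9.7; 0 0 -30 -9.7; 0 0 -30 -9.7; 0 0 -10 -9.7; 0 0 0 -9.7; 0 0 0 -9.7; 0 0 0 -9; 0 0 0 0",
  "claw": 50,
  "force": 40
}}

```text
t: 6.5
eef_pos: [0.4642, -0.1245, 0.164]
tool_rot: [0.0, 0.79, 0.613, -0.0]
contact_force: [-0.5, 0.2, 0.1]
gripper_width: 0.586
grasp_force: 0.0
```

Call:
{"fn": "carry_out", "kwargs": {
  "rows": "0 0 -50 0; 0 0 -50 0; 0 0 -34 0; 0 0 0 0"
}}

```text
t: 7.0
eef_pos: [0.4624, -0.1245, 0.0284]
tool_rot: [-0.002, 0.79, 0.613, -0.002]
contact_force: [-0.0, 0.0, 1.3]
gripper_width: 0.583
grasp_force: 0.0
```

Call:
{"fn": "carry_out", "kwargs": {
  "rows": "0 0 0 0; 0 0 0 0; 0 0 0 0; 0 0 0 0",
  "claw": 10,
  "force": 40
}}

```text
t: 7.5
eef_pos: [0.4651, -0.1249, 0.0308]
tool_rot: [0.001, 0.791, 0.612, 0.001]
contact_force: [0.6, -1.1, 1.8]
gripper_width: 0.273
grasp_force: 41.8
```

Call:
{"fn": "carry_out", "kwargs": {
  "rows": "-0.8 -3.2 20.1 0; -1.7 -6.5 19.2 0; -2.5 -9.6 17.8 0; -3.2 -12.3 15.9 0; -3.8 -14.7 13.5 0; -4.3 -16.8 10.8 0; -4.7 -18.3 7.7 0; -5 -19.3 4.4 0; -4.8 -18.6 1 0; -4.5 -17.3 -1.9 0"
}}

```text
t: 8.75
eef_pos: [0.4299, -0.2617, 0.14]
tool_rot: [0.0, 0.791, 0.612, 0.001]
contact_force: [4.3, 2.1, 1.6]
gripper_width: 0.272
grasp_force: 40.1
```

Call:
{"fn": "carry_out", "kwargs": {
  "rows": "0 0 0 0; 0 0 0 0;0 0 0 0",
  "claw": 50
}}

```text
t: 9.12
eef_pos: [0.4285, -0.2606, 0.1384]
tool_rot: [-0.001, 0.791, 0.612, -0.0]
contact_force: [-0.4, 0.9, -0.0]
gripper_width: 0.586
grasp_force: 0.0
```

Run:
```python
from h import *
cs={n:read_camera(n) for n in("top","side")}
for n,c in cs.items():
    hsv=cv2.cvtColor(c["img"],cv2.COLOR_BGR2HSV); m=cv2.inRange(hsv,(105,120,60),(125,255,255))
    k,lab,st,ct=cv2.connectedComponentsWithStats(m)
    print(n,[(ct[i].round(1).tolist(),int(st[i,4])) for i in range(1,k) if st[i,4]>10])
c=cs["side"]; cv2.imwrite("pics/s2.png",cv2.resize(c["img"][130:330,150:400],None,fx=3,fy=3))
```

```text
top [([366.5, 151.7], 32), ([74.4, 315.9], 44)]
side [([158.4, 106.5], 277), ([339.1, 189.2], 14), ([223.7, 217.0], 119), ([140.6, 238.6], 66), ([333.1, 304.5], 116)]
```

View pics/s2.png

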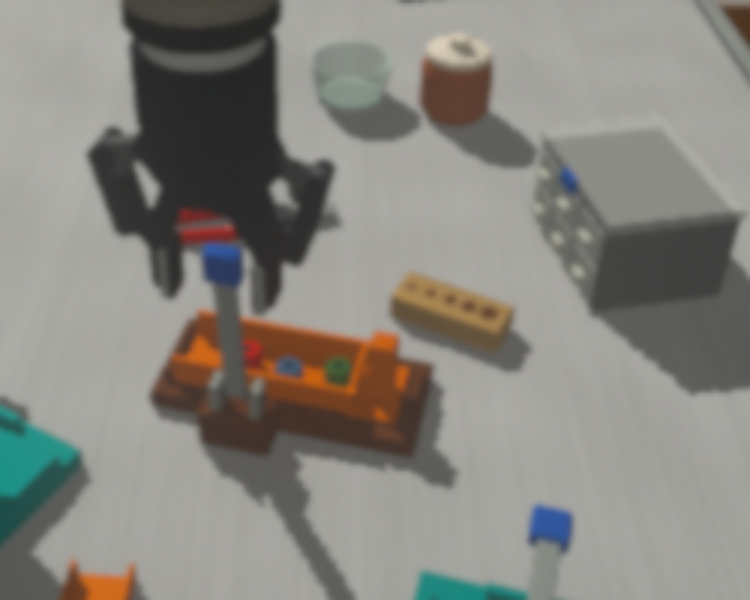

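Call:
{"fn": "carry_out", "kwargs": {
  "rows": "0 0 50 0; 0 0 40 0; 20 10 0 10; 40 20 0 10; 45 20 -10 10; 0 0 -20 10; 0 0 -20 10; 0 0 -20 10; 0 0 -10 10; 0 0 0 10",
  "claw": 60
}}

```text
t: 10.48
eef_pos: [0.533, -0.2106, 0.1474]
tool_rot: [-0.001, 0.209, 0.978, -0.0]
contact_force: [0.2, -0.7, 0.5]
gripper_width: 0.701
grasp_force: 0.0
```

Call:
{"fn": "carry_out", "kwargs": {
  "rows": "0 0 0 10;0 0 0 0; 0 0 0 0"
}}

```text
t: 10.85
eef_pos: [0.5337, -0.2111, 0.1485]
tool_rot: [-0.0, 0.128, 0.992, 0.0]
contact_force: [0.5, -0.5, 0.3]
gripper_width: 0.702
grasp_force: 0.0
```

Run:
```python
from h import *
c=read_camera("wrist"); o=get_obs(); print(o["eef_pos"],o["tool_rot"])
for n in("wrist","side","top"):
    cc=read_camera(n); print(n,[(r["centre"],round(r["confidence"],2),at_z(cc,r["centre"],.064)[:2].round(4)) for r in place_of(n,"tray_post")])
cv2.imwrite("pics/w3.png",c["img"])
```

```text
[ 0.53380331 -0.21114219  0.14853098] [-8.97991481e-05  1.27654446e-01  9.91818699e-01 -4.30418716e-05]
wrist [([248.8, 201.0], 0.79, array([ 0.5327, -0.2121]))]
side [([276.7, 245.0], 0.81, array([ 0.5311, -0.2185])), ([260.5, 260.0], 0.59, array([ 0.498 , -0.2606])), ([167.9, 365.9], 0.56, array([ 0.3636, -0.4718]))]
top [([402.9, 234.2], 0.68, array([ 0.3613, -0.4518]))]
```

View pics/w3.png

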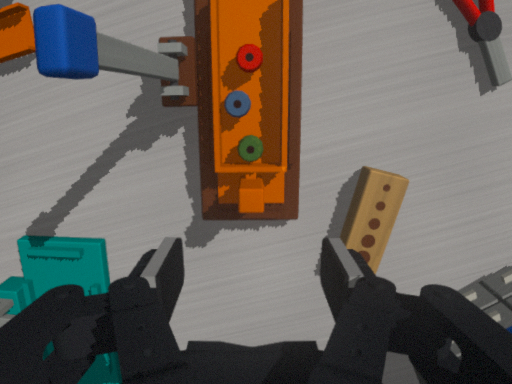

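Call:
{"fn": "carry_out", "kwargs": {
  "rows": "0 0 -45 0; 0 0 -45 0; 0 0 -21 0; 0 0 0 0; 0 0 0 0"
}}

```text
t: 11.82
eef_pos: [0.5345, -0.2117, 0.0385]
tool_rot: [0.001, 0.127, 0.992, -0.0]
contact_force: [0.6, 0.4, -0.2]
gripper_width: 0.704
grasp_force: 0.0
```

Call:
{"fn": "carry_out", "kwargs": {
  "rows": "0 0 0 0; 0 0 0 0; 0 0 0 0; 0 0 0 0;0 0 0 0",
  "claw": 5,
  "force": 100
}}

```text
t: 12.45
eef_pos: [0.5345, -0.2115, 0.0387]
tool_rot: [0.001, 0.126, 0.992, -0.0]
contact_force: [-1.7, 1.0, 5.7]
gripper_width: 0.189
grasp_force: 97.9
```

Call:
{"fn": "carry_out", "kwargs": {
  "rows": "0 0 4 0; 0 0 8 0; 0 0 12 0; 0 0 15 0; 0 0 15 0; 0 0 0 0"
}}

```text
t: 13.2
eef_pos: [0.5349, -0.2116, 0.0933]
tool_rot: [0.002, 0.126, 0.992, -0.0]
contact_force: [-0.3, 0.4, -2.2]
gripper_width: 0.189
grasp_force: 97.7
```

Run:
```python
from h import *
c=read_camera("side"); cv2.imwrite("pics/s4.png",cv2.resize(c["img"][130:330,150:400],None,fx=3,fy=3))
c=read_camera("wrist"); cv2.imwrite("pics/w4.png",c["img"])
```

```text
(no output)
```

View pics/s4.png

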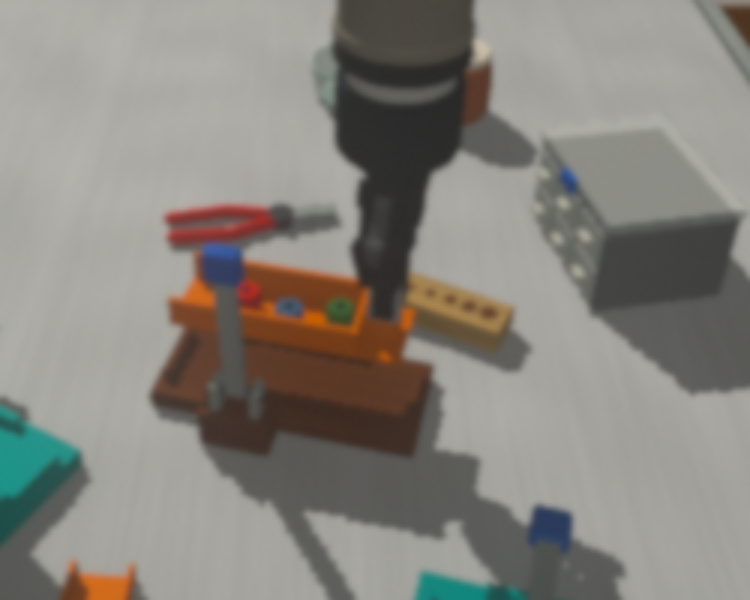

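Call:
{"fn": "carry_out", "kwargs": {
  "rows": "0 0 20 0; 0 10 25 -4; 0 20 25 -9; -3 30 20 -10; -3 38 10 -10; -3 38 5 -10; -3 38 0 -10; -3 38 0 -10; -3 38 0 -8; 0 30 0 -4"
}}

```text
t: 14.55
eef_pos: [0.5149, 0.0705, 0.1959]
tool_rot: [-0.0, 0.705, 0.709, -0.001]
contact_force: [1.0, -0.4, -0.9]
gripper_width: 0.186
grasp_force: 97.8
```

Call:
{"fn": "carry_out", "kwargs": {
  "rows": "0 25 0 0; 0 17 0 0; 0 10 0 0; 0 0 0 0;0 0 0 0"
}}

```text
t: 15.18
eef_pos: [0.5159, 0.1195, 0.1966]
tool_rot: [0.0, 0.705, 0.709, -0.0]
contact_force: [0.3, -0.2, -1.4]
gripper_width: 0.186
grasp_force: 97.8
```

Run:
```python
from h import *
o=get_obs(); print(o["eef_pos"],o["torque"],o["contact_force"])
for n in("top","wrist","side"):
    c=read_camera(n); cv2.imwrite(f"pics/{n}5.png",c["img"])
    if n!="wrist":
      print(n,[(r["centre"],round(r["confidence"],2),at_z(c,r["centre"],.0)[:2].round(4)) for r in place_of(n,"dish")])
      cv2.imwrite(f"pics/{n}5c.png",cv2.resize(c["img"][90:260,130:360],None,fx=2,fy=2))
a=[cv2.imread(f"pics/{n}5c.png") for n in("top","side")]; cv2.imwrite("pics/m5.png",np.vstack([cv2.resize(a[0],(400,296)),cv2.resize(a[1],(400,296))]))
```

```text
[0.51585578 0.1195427  0.19657616] [-0.14346024 -0.05443592  0.05483951] [ 0.3286566  -0.23540611 -1.44149851]
top []
side [([268.0, 163.8], 0.72, array([0.5255, 0.2163]))]
```

View pics/m5.png

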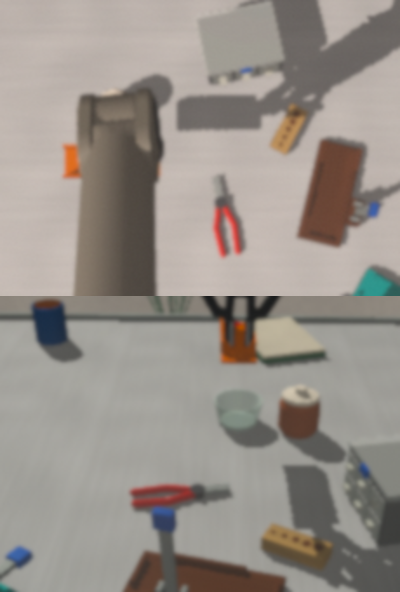

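Call:
{"fn": "carry_out", "kwargs": {
  "rows": "0 0 -8 0; 0 0 -8 0; 0 0 0 0; 0 0 0 0",
  "force": 45
}}

```text
t: 15.92
eef_pos: [0.5158, 0.1207, 0.1805]
tool_rot: [0.0, 0.704, 0.71, -0.0]
contact_force: [-0.1, 0.4, -1.4]
gripper_width: 0.19
grasp_force: 97.8
```

```bash
cat > st.py <<'E'
from h import *
import sys
o=get_obs(); print(o["t"],o["eef_pos"].round(4),o["torque"].round(3),o["contact_force"].round(2))
c=read_camera("wrist"); s=read_camera("side")
a=cv2.resize(s["img"][40:220,200:360],(560,630)) if 0 else cv2.resize(s["img"][100:190,210:330],(512,384))
h=cv2.cvtColor(c["img"],cv2.COLOR_BGR2HSV); m=cv2.inRange(h,(5,150,60),(18,255,255)); ys,xs=np.nonzero(m); print("orange wrist rows",len(ys),ys.min() if len(ys) else 0,np.median(ys))
cv2.imwrite(f"pics/{sys.argv[1]}.png",np.vstack([cv2.resize(c["img"],(400,300)),cv2.resize(a,(400,300))]))
E
python3 st.py m6
```

```text
15.925 [0.5158 0.1207 0.1805] [-0.089  0.01   0.008] [-0.13  0.44 -1.38]
orange wrist rows 29037 0 128.0
```

View pics/m6.png

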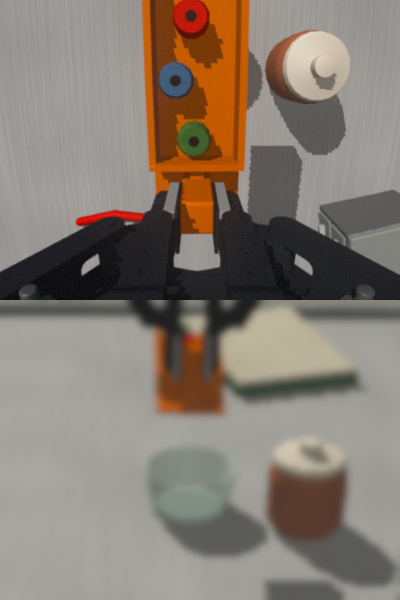

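Call:
{"fn": "carry_out", "kwargs": {
  "rows": "0 0 0 0; 0 0 0 0",
  "force": 45,
  "claw": 5
}}

```text
t: 16.27
eef_pos: [0.5159, 0.1208, 0.1807]
tool_rot: [0.0, 0.704, 0.71, 0.0]
contact_force: [-0.7, 0.2, -1.3]
gripper_width: 0.188
grasp_force: 97.8
```

```bash
cat > st2.py <<'E'
from h import *
o=get_obs(); print(o["t"],o["eef_pos"].round(4),"tq",o["torque"].round(3),"F",o["contact_force"].round(2),"g",round(o["grasp_force"],1),round(o["gripper_width"],3))
c=read_camera("wrist"); h=cv2.cvtColor(c["img"],cv2.COLOR_BGR2HSV)
cv2.imwrite("pics/last.png",c["img"])
for n,lo,hi in [("green",(45,90,40),(85,255,255)),("blue",(95,90,40),(125,255,255)),("red",(0,190,80),(4,255,255)),("red2",(174,170,60),(180,255,255)),("orange",(7,150,60),(18,255,255))]:
    m=cv2.inRange(h,lo,hi); k,lab,s,ct=cv2.connectedComponentsWithStats(m)
    print(n,[(ct[i].round().astype(int).tolist(),s[i].tolist()) for i in range(1,k) if s[i,4]>120])
# tray width at rows
m=cv2.inRange(h,(5,150,50),(18,255,255))
for r in (5,60,120,180): 
    x=np.nonzero(m[r])[0]; print(r,(x.min(),x.max()) if len(x) else None)
E
python3 st2.py
```

```text
16.275 [0.5159 0.1208 0.1807] tq [-0.059  0.06  -0.044] F [-0.69  0.17 -1.32] g 97.8 0.188
green [([248, 177], [228, 157, 39, 42, 941])]
blue [([223, 102], [203, 80, 41, 44, 1228])]
red [([243, 22], [221, 0, 46, 49, 1520]), ([140, 278], [97, 270, 88, 19, 737])]
red2 []
orange [([253, 133], [182, 0, 137, 299, 28097]), ([358, 71], [341, 40, 53, 67, 783])]
5 (np.int64(182), np.int64(318))
60 (np.int64(184), np.int64(367))
120 (np.int64(186), np.int64(316))
180 (np.int64(189), np.int64(313))
```

Call:
{"fn": "carry_out", "kwargs": {
  "rows": "0 0 0 0; 0 0 0 0",
  "force": 40,
  "claw": 12
}}

```text
t: 16.58
eef_pos: [0.5158, 0.1208, 0.1806]
tool_rot: [-0.0, 0.704, 0.71, 0.0]
contact_force: [0.5, 0.1, -1.6]
gripper_width: 0.185
grasp_force: 97.8
```

```bash
python3 st2.py|head -4
```

```text
16.575 [0.5158 0.1208 0.1806] tq [-0.085  0.001 -0.059] F [ 0.55  0.12 -1.63] g 97.8 0.185
green [([248, 178], [228, 158, 39, 41, 972])]
blue [([223, 101], [203, 80, 42, 44, 1218])]
red [([243, 22], [221, 0, 46, 49, 1533]), ([141, 278], [97, 270, 88, 19, 744])]
```

Call:
{"fn": "carry_out", "kwargs": {
  "rows": "0 0 0 0; 0 0 0 0",
  "force": 40,
  "claw": 16.6
}}

```text
t: 16.88
eef_pos: [0.5158, 0.1208, 0.1806]
tool_rot: [0.0, 0.704, 0.71, 0.0]
contact_force: [0.0, -0.2, -1.6]
gripper_width: 0.2
grasp_force: 61.2
```

```bash
python3 st2.py|head -4
```

```text
16.875 [0.5158 0.1208 0.1806] tq [-0.032 -0.02   0.003] F [ 0.04 -0.2  -1.64] g 61.2 0.2
green [([248, 178], [229, 158, 38, 41, 962])]
blue [([223, 101], [203, 80, 42, 44, 1217])]
red [([243, 22], [221, 0, 46, 49, 1533]), ([141, 278], [97, 270, 87, 19, 731])]
```

Call:
{"fn": "carry_out", "kwargs": {
  "rows": "0 0 0 0; 0 0 0 0",
  "force": 40,
  "claw": 17.1
}}

```text
t: 17.18
eef_pos: [0.5158, 0.1207, 0.1806]
tool_rot: [0.0, 0.704, 0.71, 0.0]
contact_force: [-0.1, 0.2, -1.1]
gripper_width: 0.197
grasp_force: 39.5
```

```bash
python3 st2.py|head -4
```

```text
17.175 [0.5158 0.1207 0.1806] tq [-0.107  0.014 -0.046] F [-0.11  0.18 -1.11] g 39.5 0.197
green [([248, 178], [228, 156, 39, 44, 972])]
blue [([223, 101], [203, 80, 41, 44, 1226])]
red [([243, 22], [221, 0, 46, 49, 1511]), ([140, 278], [97, 270, 86, 19, 719])]
```

Call:
{"fn": "carry_out", "kwargs": {
  "rows": "0 0 0 0; 0 0 0 0",
  "force": 20,
  "claw": 17.4
}}

```text
t: 17.48
eef_pos: [0.5158, 0.1207, 0.1806]
tool_rot: [0.0, 0.704, 0.71, 0.0]
contact_force: [0.6, -0.0, -1.2]
gripper_width: 0.201
grasp_force: 26.4
```

```bash
python3 st2.py|head -4
```

```text
17.475 [0.5158 0.1207 0.1806] tq [-0.056  0.001  0.024] F [ 0.6  -0.01 -1.22] g 26.4 0.201
green [([248, 178], [228, 156, 39, 43, 984])]
blue [([223, 101], [203, 80, 41, 44, 1221])]
red [([244, 22], [221, 0, 46, 49, 1534]), ([140, 278], [97, 270, 86, 19, 714])]
```

Call:
{"fn": "carry_out", "kwargs": {
  "rows": "0 0 0 0; 0 0 0 0",
  "claw": 17.6
}}

```text
t: 17.77
eef_pos: [0.5158, 0.1207, 0.1806]
tool_rot: [-0.0, 0.704, 0.71, -0.0]
contact_force: [-0.1, 0.3, -1.5]
gripper_width: 0.206
grasp_force: 17.7
```

```bash
python3 st2.py|head -4
```

```text
17.775 [0.5158 0.1207 0.1806] tq [-0.066  0.046 -0.034] F [-0.09  0.34 -1.52] g 17.7 0.206
green [([248, 178], [229, 156, 38, 44, 976])]
blue [([223, 101], [203, 80, 42, 44, 1223])]
red [([243, 22], [221, 0, 46, 49, 1545]), ([140, 278], [97, 270, 86, 19, 712])]
```

Call:
{"fn": "carry_out", "kwargs": {
  "rows": "0 0 0 0; 0 0 0 0",
  "claw": 17.75
}}

```text
t: 18.08
eef_pos: [0.5158, 0.1208, 0.1806]
tool_rot: [0.0, 0.704, 0.71, 0.0]
contact_force: [-0.4, 0.8, -1.6]
gripper_width: 0.207
grasp_force: 10.9
```

```bash
python3 st2.py|head -4
```

```text
18.075 [0.5158 0.1208 0.1806] tq [-0.1   0.07 -0.03] F [-0.35  0.77 -1.61] g 10.9 0.207
green [([248, 178], [228, 156, 39, 43, 975])]
blue [([224, 102], [204, 80, 41, 44, 1218])]
red [([244, 22], [222, 0, 46, 49, 1536]), ([140, 278], [97, 270, 85, 19, 709])]
```

Call:
{"fn": "carry_out", "kwargs": {
  "rows": "0 0 0 0",
  "claw": 17.8
}}

```text
t: 18.25
eef_pos: [0.5158, 0.1208, 0.1806]
tool_rot: [0.0, 0.704, 0.71, 0.0]
contact_force: [-0.6, -1.5, -2.4]
gripper_width: 0.209
grasp_force: 8.7
```

```bash
python3 st2.py|head -4
```

```text
18.25 [0.5158 0.1208 0.1806] tq [-0.1   -0.008  0.038] F [-0.58 -1.48 -2.44] g 8.7 0.209
green [([248, 179], [229, 159, 39, 41, 971])]
blue [([224, 103], [205, 82, 40, 43, 1182])]
red [([245, 25], [223, 2, 45, 50, 1461]), ([140, 278], [97, 270, 85, 19, 708])]
```

Call:
{"fn": "carry_out", "kwargs": {
  "rows": "0 0 0 0; 0 0 0 0"
}}

```text
t: 18.55
eef_pos: [0.5159, 0.1207, 0.1806]
tool_rot: [0.0, 0.704, 0.71, 0.0]
contact_force: [-0.0, -0.6, -1.6]
gripper_width: 0.21
grasp_force: 8.6
```

```bash
python3 st2.py|head -5
```

```text
18.55 [0.5159 0.1207 0.1806] tq [-0.129  0.007  0.011] F [-0.04 -0.62 -1.62] g 8.6 0.21
green [([249, 184], [230, 165, 37, 38, 856])]
blue [([226, 108], [207, 88, 39, 41, 1067])]
red [([245, 35], [225, 14, 42, 47, 1284]), ([140, 278], [97, 270, 85, 19, 708])]
red2 []
```

```bash
cat > tilt.py <<'E'
from h import *
def run():
    o=get_obs(); c=read_camera("wrist"); h=cv2.cvtColor(c["img"],cv2.COLOR_BGR2HSV)
    print("t",round(o["t"],2),"g",round(o["grasp_force"],1),"w",round(o["gripper_width"],3),"tq",o["torque"].round(2),"z",o["eef_pos"].round(4))
    cv2.imwrite("pics/last.png",c["img"])
    P=np.array(o["eef_pos"])+[0,0,.019]
    for n,lo,hi,xl,yl in [("green",(45,90,40),(85,255,255),.035,.0005),("blue",(95,90,40),(125,255,255),.0025,-.008),("red",(0,190,80),(4,255,255),-.031,.001)]:
        m=cv2.inRange(h,lo,hi); m[262:]=0; k,lab,s,ct=cv2.connectedComponentsWithStats(m); i=1+np.argmax(s[1:,4]) if k>1 else 0
        if not i or s[i,4]<80: print(n,"none");continue
        best=[]
        for th in np.radians(np.arange(0,80,1)):
            r=np.array([xl-.07,.019-.0437]); x=r[0]*np.cos(th)-r[1]*np.sin(th); z=r[0]*np.sin(th)+r[1]*np.cos(th)
            q=proj(c,P+[-yl,-x,z])[0]; best.append((abs(q[1]-ct[i][1]),np.degrees(th).round(),q.round()))
        print(n,ct[i].round(),s[i,4],"theta",min(best,key=lambda b:b[0])[1:])
run()
E
python3 tilt.py
```

```text
t 18.6 g 8.6 w 0.21 tq [-0.1   0.01  0.05] z [0.5158 0.1207 0.1806]
green [249. 184.] 853 theta (np.float64(9.0), array([252., 183.]))
blue [226. 108.] 1068 theta (np.float64(7.0), array([272., 108.]))
red [245.  35.] 1270 theta (np.float64(9.0), array([252.,  35.]))
```

Call:
{"fn": "carry_out", "kwargs": {
  "rows": "0 0 0 0; 0 0 0 0"
}}

```text
t: 18.9
eef_pos: [0.5158, 0.1208, 0.1806]
tool_rot: [-0.0, 0.704, 0.71, 0.0]
contact_force: [-0.1, 0.1, -1.5]
gripper_width: 0.205
grasp_force: 8.6
```

```bash
python3 tilt.py
```

```text
t 18.9 g 8.6 w 0.205 tq [-0.03 -0.01  0.03] z [0.5158 0.1208 0.1806]
green [249. 184.] 843 theta (np.float64(9.0), array([252., 183.]))
blue [226. 108.] 1069 theta (np.float64(7.0), array([272., 108.]))
red [245.  35.] 1278 theta (np.float64(9.0), array([252.,  35.]))
```

Call:
{"fn": "carry_out", "kwargs": {
  "rows": "0 0 -6 0; 0 0 -7 0; 0 0 -7 0",
  "claw": 17.83
}}

```text
t: 19.32
eef_pos: [0.5156, 0.1207, 0.1599]
tool_rot: [-0.0, 0.704, 0.71, -0.0]
contact_force: [0.5, -0.6, -1.6]
gripper_width: 0.206
grasp_force: 6.8
```

```bash
python3 tilt.py
```

```text
t 19.32 g 6.8 w 0.206 tq [-0.12  0.01 -0.03] z [0.5156 0.1207 0.1599]
green [250. 193.] 310 theta (np.float64(19.0), array([252., 193.]))
blue [230. 127.] 515 theta (np.float64(20.0), array([270., 127.]))
red [247.  81.] 737 theta (np.float64(28.0), array([252.,  81.]))
```

Call:
{"fn": "carry_out", "kwargs": {
  "rows": "0 0 0 0"
}}

```text
t: 19.5
eef_pos: [0.5156, 0.1205, 0.1602]
tool_rot: [-0.0, 0.704, 0.71, -0.0]
contact_force: [-0.2, -0.4, -0.9]
gripper_width: 0.207
grasp_force: 6.7
```

```bash
python3 tilt.py
```

```text
t 19.5 g 6.7 w 0.207 tq [-0.07  0.02 -0.02] z [0.5156 0.1205 0.1602]
green none
blue [234.  39.] 308 theta (np.float64(0.0), array([274., 100.]))
red [250.  25.] 131 theta (np.float64(5.0), array([252.,  25.]))
```

Call:
{"fn": "carry_out", "kwargs": {
  "rows": "0 0 0 0; 0 0 0 0; 0 0 0 0",
  "claw": 17.5
}}

```text
t: 19.92
eef_pos: [0.5159, 0.1208, 0.1607]
tool_rot: [0.0, 0.704, 0.71, 0.0]
contact_force: [0.1, -1.0, -1.2]
gripper_width: 0.21
grasp_force: 11.9
```

```bash
cat > see.py <<'E'
from h import *
import sys
ims=[]
for n in("wrist","side"):
    c=read_camera(n); h=cv2.cvtColor(c["img"],cv2.COLOR_BGR2HSV)
    for k,lo,hi in [("green",(40,60,30),(85,255,255)),("blue",(95,90,30),(125,255,255)),("red",(0,170,50),(4,255,255)),("redb",(172,150,50),(180,255,255))]:
        m=cv2.inRange(h,lo,hi); _,_,s,ct=cv2.connectedComponentsWithStats(m)
        print(n,k,[(ct[i].round().astype(int).tolist(),int(s[i,4])) for i in range(1,len(s)) if s[i,4]>8 and (n=="wrist" or (200<ct[i][0]<340 and 110<ct[i][1]<200))])
    ims.append(c["img"] if n=="wrist" else cv2.resize(c["img"][100:190,210:330],(512,384)))
cv2.imwrite(f"pics/{sys.argv[1]}.png",cv2.resize(np.vstack(ims),(400,600)))
E
python3 see.py m7; python3 tilt.py
```

```text
wrist green [([281, 55], 281)]
wrist blue [([234, 30], 246)]
wrist red [([256, 17], 302), ([165, 284], 109), ([100, 290], 174)]
wrist redb []
side green []
side blue [([339, 190], 26)]
side red []
side redb []
t 20.02 g 11.9 w 0.208 tq [ 0.01 -0.07 -0.03] z [0.5159 0.1208 0.1607]
green none
blue [234.  30.] 247 theta (np.float64(0.0), array([274., 100.]))
red none
```

Run:
```python
from h import *
c=read_camera("wrist"); s=read_camera("side")
for p in [(281,55),(234,30),(256,17)]:
    print(p,[at_z(c,p,z)[:2].round(3) for z in(.02,.06)])
print(proj(c,[(.517,.225,.045),(.517,.269,.045),(.561,.225,.045)]),proj(s,[(.517,.225,.02)]))
h=cv2.cvtColor(c["img"],cv2.COLOR_BGR2HSV);m=cv2.inRange(h,(5,150,50),(18,255,255))
for r in range(0,220,20):
    x=np.nonzero(m[r])[0]; print(r,(x.min(),x.max(),len(x)) if len(x) else None)
```

```text
(281, 55) [array([0.537, 0.223]), array([0.534, 0.218])]
(234, 30) [array([0.501, 0.242]), array([0.503, 0.234])]
(256, 17) [array([0.518, 0.251]), array([0.517, 0.242])]
[[255.26980124  47.51072094]
 [255.82547009 -18.05272579]
 [317.57210161  48.5851215 ]] [[265.40902309 156.81280227]]
0 None
20 None
40 (np.int64(388), np.int64(395), 8)
60 (np.int64(211), np.int64(376), 31)
80 (np.int64(210), np.int64(369), 97)
100 (np.int64(208), np.int64(369), 96)
120 (np.int64(206), np.int64(297), 92)
140 (np.int64(204), np.int64(299), 96)
160 (np.int64(203), np.int64(301), 99)
180 (np.int64(201), np.int64(302), 102)
200 (np.int64(200), np.int64(304), 105)
```

View pics/m7.png

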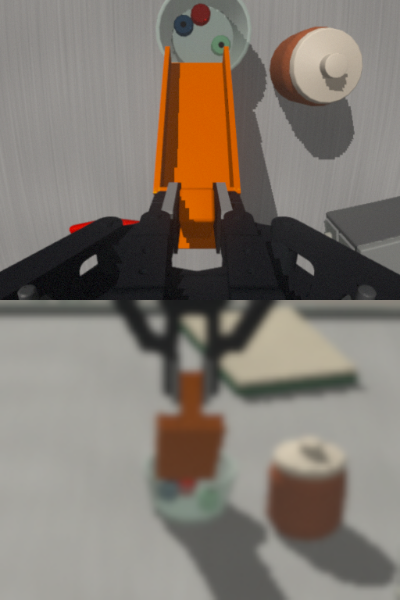

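Call:
{"fn": "carry_out", "kwargs": {
  "rows": "0 0 30 0; 0 0 30 0; 0 -20 0 0; 0 -50 0 10; 3 -55 0 10; 3 -55 0 10; 4 -55 0 10; 4 -50 0 10; 4 -32 0 10; 0 -15 0 10"
}}

```text
t: 21.42
eef_pos: [0.5322, -0.2115, 0.2194]
tool_rot: [-0.001, 0.174, 0.985, -0.001]
contact_force: [1.2, 0.1, -1.1]
gripper_width: 0.211
grasp_force: 12.0
```

Call:
{"fn": "carry_out", "kwargs": {
  "rows": "0 0 -20 5; 0 0 -20 0; 0 0 0 0; 0 0 0 0"
}}

```text
t: 21.92
eef_pos: [0.5335, -0.2086, 0.1807]
tool_rot: [-0.0, 0.132, 0.991, -0.0]
contact_force: [0.3, -0.8, -1.2]
gripper_width: 0.204
grasp_force: 12.0
```

```bash
cat > nose.py <<'E'
from h import *
from scipy.spatial.transform import Rotation as R
o=get_obs(); q=o["tool_rot"]; y=R.from_quat([*q[1:],q[0]]).as_matrix()[:,1]; print(round(o["t"],2),o["eef_pos"].round(4),"tool y ang",np.degrees(np.arctan2(y[1],y[0])).round(1),"F",o["contact_force"].round(1))
c=read_camera("wrist"); h=cv2.cvtColor(c["img"],cv2.COLOR_BGR2HSV);m=cv2.inRange(h,(7,190,50),(18,255,255))
x=int(proj(c,[o["eef_pos"]])[0][0]); col=m[:,x-8:x+8].mean(1)>128; rows=np.nonzero(col)[0]; print("col",x,"orange rows",rows.min(),rows.max())
a=np.arctan2(y[1],y[0])-np.pi/2; ux=np.array([np.cos(a),np.sin(a),0]); P=np.array(o["eef_pos"])+[0,0,.019]
for th in range(0,60,5):
    t=np.radians(th); X=-.145*np.cos(t)+.0407*np.sin(t); Z=-.145*np.sin(t)-.0407*np.cos(t)
    print(th,proj(c,[P+ux*X+[0,0,Z]])[0].round(0),round(P[2]+Z,3),end=" | ")
E
python3 nose.py
```

```text
21.93 [ 0.5335 -0.2086  0.1807] tool y ang 74.8 F [ 0.3 -0.8 -1.2]
col 249 orange rows 79 316
0 [249. -81.] 0.159 | 5 [250. -59.] 0.147 | 10 [250. -38.] 0.134 | 15 [250. -18.] 0.123 | 20 [250.   2.] 0.112 | 25 [250.  21.] 0.102 | 30 [250.  39.] 0.092 | 35 [250.  57.] 0.083 | 40 [250.  74.] 0.075 | 45 [251.  91.] 0.068 | 50 [251. 108.] 0.062 | 55 [251. 124.] 0.058 |
```

Call:
{"fn": "carry_out", "kwargs": {
  "rows": "-12 2 0 0.5; -12 1 -20 0; 0 0 -20 0; 0 0 -16 0; 7.5 -2 -6 0; 8 -2 -6 0; 8 -2 -6 0; 0 0 -10 0; 0 0 -10 0; 0 0 0 0",
  "claw": 17.72
}}

```text
t: 23.22
eef_pos: [0.5322, -0.2107, 0.0855]
tool_rot: [-0.001, 0.127, 0.992, 0.0]
contact_force: [0.3, -0.4, -0.9]
gripper_width: 0.21
grasp_force: 11.4
```

```bash
python3 nose.py; python3 -c "
from h import *
o=get_obs();print(o['grasp_force'],o['gripper_width'])"
```

```text
23.23 [ 0.5322 -0.2107  0.0855] tool y ang 75.4 F [ 0.3 -0.4 -0.9]
col 249 orange rows 0 291
0 [249. -80.] 0.064 | 5 [250. -59.] 0.051 | 10 [250. -38.] 0.039 | 15 [250. -17.] 0.028 | 20 [250.   2.] 0.017 | 25 [250.  21.] 0.006 | 30 [250.  39.] -0.003 | 35 [250.  57.] -0.012 | 40 [250.  75.] -0.02 | 45 [251.  92.] -0.027 | 50 [251. 108.] -0.033 | 55 [251. 125.] -0.038 | 11.432236433029175 0.2104706037131568
```

Call:
{"fn": "carry_out", "kwargs": {
  "rows": "0.5 0 -10 0; 0.5 0 -10 0; 0.5 0 -10 0; 0 0 -8 0; 0 0 -6 0; 0 0 -3 0; 0 0 0 0; 0 0 0 0"
}}

```text
t: 24.28
eef_pos: [0.5348, -0.211, 0.0397]
tool_rot: [0.0, 0.127, 0.992, 0.0]
contact_force: [0.2, -0.1, 1.7]
gripper_width: 0.211
grasp_force: 12.0
```

```bash
cat > chk.py <<'E'
from h import *
o=get_obs(); print(round(o["t"],2),o["eef_pos"].round(4),o["contact_force"].round(1),o["torque"].round(2),o["grasp_force"])
c=read_camera("wrist"); h=cv2.cvtColor(c["img"],cv2.COLOR_BGR2HSV); m=cv2.inRange(h,(7,190,50),(18,255,255))
for r in(5,40,80,120,160):
    x=np.nonzero(m[r])[0]; x=x[(x>150)&(x<360)]; print(r,(x.min(),x.max()) if len(x) else None,end=" ")
E
python3 chk.py
```

```text
24.27 [ 0.5348 -0.211   0.0397] [ 0.2 -0.1  1.7] [ 0.05  0.1  -0.02] 11.959231048822403
5 (np.int64(162), np.int64(320)) 40 (np.int64(161), np.int64(319)) 80 (np.int64(157), np.int64(318)) 120 (np.int64(174), np.int64(316)) 160 (np.int64(182), np.int64(315))
```

Call:
{"fn": "carry_out", "kwargs": {
  "rows": "0 0 0 0; 0 0 0 0; 0 0 0 0; 0 0 40 0; 0 0 40 0; 0 0 30 0; 0 0 0 0",
  "claw": 60
}}

```text
t: 25.2
eef_pos: [0.5363, -0.2116, 0.1519]
tool_rot: [0.002, 0.127, 0.992, -0.0]
contact_force: [0.3, 0.4, -0.7]
gripper_width: 0.703
grasp_force: 0.0
```

Run:
```python
from fit import *
from scipy.spatial.transform import Rotation as R
o=get_obs(); print(o["eef_pos"].round(4),o["t"])
c=read_camera("wrist"); new=c["img"]; old=cv2.imread("pics/w3.png"); cv2.imwrite("pics/w8.png",new)
for im in(old,new):
    h=cv2.cvtColor(im,cv2.COLOR_BGR2HSV); m=cv2.inRange(h,(5,150,60),(18,255,255)); m[:,:190]=0;m[:,320:]=0
    k,lab,s,ct=cv2.connectedComponentsWithStats(m); i=1+np.argmax(s[1:,4]); print(s[i],ct[i].round(1))
    h2=cv2.inRange(h,(100,150,60),(125,255,255));k,lab,s,ct=cv2.connectedComponentsWithStats(h2);print("blue",[(s[i].tolist(),ct[i].round(1).tolist()) for i in range(1,k) if s[i,4]>200])
    for r in(5,60,120,160,205):
        x=np.nonzero(m[r])[0]; print(r,(x.min(),x.max()) if len(x) else None,end=" ")
    print()
# dock brown end rows
for n in("wrist","side"):
    cc=read_camera(n); print(n,[(np.round(r["centre"]),round(r["confidence"],2),at_z(cc,r["centre"],.064)[:2].round(4)) for r in place_of(n,"tray_post")])
```

```text
[ 0.5363 -0.2116  0.1519] 25.2
[  196     0   106   219 16581] [253.7 102.2]
blue [([34, 4, 65, 74, 4078], [65.1, 42.3])]
5 (np.int64(196), np.int64(301)) 60 (np.int64(190), np.int64(300)) 120 (np.int64(212), np.int64(298)) 160 (np.int64(213), np.int64(297)) 205 (np.int64(203), np.int64(296)) 
[  196     0   105   214 17616] [254.3  99.5]
blue [([38, 0, 63, 72, 3891], [68.4, 36.1])]
5 (np.int64(197), np.int64(300)) 60 (np.int64(190), np.int64(299)) 120 (np.int64(201), np.int64(297)) 160 (np.int64(215), np.int64(297)) 205 (np.int64(204), np.int64(295)) 
wrist [(array([250., 199.]), 0.94, array([ 0.5338, -0.2108]))]
side [(array([167., 365.]), 0.79, array([ 0.3623, -0.4702])), (array([279., 243.]), 0.74, array([ 0.5354, -0.2132]))]
```

Call:
{"fn": "carry_out", "kwargs": {
  "rows": "0 0 50 -10; 0 0 35 -10; -35 -15 0 -10; -40 -20 0 -10; -32.5 -14 0 -10; 0 0 0 -10; 0 0 0 -10; 0 0 0 -10; 0 0 0 -10; 0 0 0 0",
  "claw": 50
}}

```text
t: 26.7
eef_pos: [0.4269, -0.2597, 0.2339]
tool_rot: [-0.0, 0.791, 0.612, -0.001]
contact_force: [-0.5, -0.1, -0.5]
gripper_width: 0.581
grasp_force: 0.0
```

Run:
```python
from h import *
o=get_obs(); print(o["eef_pos"].round(4),o["tool_rot"].round(3))
rs=[]
for n in("side","wrist","top"):
    c=read_camera(n); h=cv2.cvtColor(c["img"],cv2.COLOR_BGR2HSV); m=cv2.inRange(h,(105,120,60),(125,255,255)); k,_,s,ct=cv2.connectedComponentsWithStats(m)
    q=proj(c,[(.4285,-.2606,.16)])[0]
    for i in range(1,k):
        if s[i,4]>15 and np.linalg.norm(ct[i]-q)<40: print(n,ct[i].round(1),s[i,4],"pred",q.round(1),at_z(c,ct[i],.168)[:2].round(4)); rs.append(ray(c,ct[i]))
print(tri(rs) if len(rs)>1 else 0)
```

```text
[ 0.4269 -0.2597  0.2339] [-0.     0.791  0.612 -0.001]
side [223.6 214.3] 55 pred [222.2 221. ] [ 0.4306 -0.2515]
wrist [256.9 195.7] 999 pred [255.7 207.3] [ 0.4316 -0.251 ]
[ 0.43108518 -0.2511538   0.1676845 ]
```

Call:
{"fn": "carry_out", "kwargs": {
  "rows": "3.5 5 -30 0; 0 0 -40 0; 0 0 -24 0; 0 0 0 0"
}}

```text
t: 27.35
eef_pos: [0.4295, -0.2546, 0.1393]
tool_rot: [-0.001, 0.791, 0.612, -0.001]
contact_force: [-1.0, 0.9, 0.6]
gripper_width: 0.587
grasp_force: 0.0
```

Call:
{"fn": "carry_out", "kwargs": {
  "rows": "0 0 0 0; 0 0 0 0; 0 0 0 0; 0 0 0 0",
  "claw": 10,
  "force": 40
}}

```text
t: 27.85
eef_pos: [0.4317, -0.2555, 0.1418]
tool_rot: [0.001, 0.791, 0.612, 0.001]
contact_force: [-1.4, -0.2, 7.0]
gripper_width: 0.27
grasp_force: 40.1
```

Call:
{"fn": "carry_out", "kwargs": {
  "rows": "5 19.5 0.9 0; 5 19.4 -2.5 0; 4.8 18.7 -5.9 0; 4.5 17.5 -9.1 0; 4 15.8 -12 0; 3.5 13.5 -14.6 0; 2.8 10.9 -16.7 0; 2 8 -18.4 0; 1.3 4.9 -19.6 0; 0.4 1.6 -20.1 0"
}}

```text
t: 29.1
eef_pos: [0.4653, -0.1235, 0.0216]
tool_rot: [0.0, 0.791, 0.612, 0.001]
contact_force: [3.1, -1.0, 4.3]
gripper_width: 0.269
grasp_force: 46.7
```

Call:
{"fn": "carry_out", "kwargs": {
  "rows": "0 0 -2 0; 0 0 0 0; 0 0 0 0"
}}

```text
t: 29.48
eef_pos: [0.4653, -0.1236, 0.0201]
tool_rot: [-0.0, 0.791, 0.612, 0.001]
contact_force: [4.2, 3.2, 1.9]
gripper_width: 0.274
grasp_force: 46.5
```

Call:
{"fn": "carry_out", "kwargs": {
  "rows": "0 0 0 0; 0 0 0 0; 0 0 0 0; 0 0 40 0; 0 0 30 0; 0 0 0 0",
  "claw": 50
}}

```text
t: 30.22
eef_pos: [0.4652, -0.1254, 0.0921]
tool_rot: [0.001, 0.791, 0.611, 0.001]
contact_force: [-0.0, 0.4, -0.0]
gripper_width: 0.587
grasp_force: 0.0
```

Call:
{"fn": "carry_out", "kwargs": {
  "rows": "0 0 0 0; 0 0 0 0; 0 0 0 0; 0 0 -20 0; 0 0 -10 0; 0 0 -6 0; 0 0 -4 0; 0 0 0 0",
  "claw": 0
}}

```text
t: 31.22
eef_pos: [0.4641, -0.1252, 0.0506]
tool_rot: [0.0, 0.791, 0.611, -0.0]
contact_force: [-0.6, -0.3, -0.7]
gripper_width: 0.003
grasp_force: 0.0
```

Call:
{"fn": "carry_out", "kwargs": {
  "rows": "0 0 30 0; 0 0 50 0; 0 0 50 0; -40 0 30 0; 0 60 0 0; 0 30 0 0; 0 0 0 0"
}}

```text
t: 32.1
eef_pos: [0.4242, -0.0329, 0.2109]
tool_rot: [-0.0, 0.79, 0.613, 0.001]
contact_force: [0.6, -0.9, 0.1]
gripper_width: -0.005
grasp_force: 0.0
```

Run:
```python
from h import *
o=get_obs(); print(o["eef_pos"].round(3),o["t"])
cs={n:read_camera(n) for n in("top","side")}; cs["wrist"]=read_camera("wrist")
for th,z in dict(lever_tip=.0425,tray_post=.064,tray=.014,dish=0,jar=0,gauge=0,pliers=0,bead1=.01).items():
    for n in cs:
        print(th,n,[(np.round(r["centre"]).astype(int).tolist(),round(r["confidence"],2),at_z(cs[n],r["centre"],z)[:2].round(3).tolist()) for r in place_of(n,th)[:4]])
rs=[]
for n in("top","side","wrist"):
    c=cs[n];h=cv2.cvtColor(c["img"],cv2.COLOR_BGR2HSV); m=cv2.inRange(h,(105,120,60),(125,255,255)); k,_,s,ct=cv2.connectedComponentsWithStats(m)
    q=proj(c,[(.464,-.1245,.045)])[0]
    for i in range(1,k):
        if s[i,4]>15 and np.linalg.norm(ct[i]-q)<15: print(n,ct[i].round(1),q.round(1)); rs.append(ray(c,ct[i]))
print(tri(rs) if len(rs)>1 else 0)
```

```text
[ 0.424 -0.033  0.211] 32.1
lever_tip top [([316, 272], 0.58, [0.247, -0.179]), ([367, 151], 0.57, [0.63, -0.351]), ([297, 201], 0.56, [0.47, -0.123])]
lever_tip side [([246, 224], 0.94, [0.467, -0.127]), ([330, 305], 0.68, [0.62, -0.348]), ([142, 238], 0.56, [0.243, -0.177]), ([246, 253], 0.43, [0.468, -0.221])]
lever_tip wrist [([314, 254], 0.84, [0.463, -0.126]), ([127, 345], 0.52, [0.243, -0.183])]
tray_post top [([402, 238], 0.9, [0.348, -0.448]), ([325, 179], 0.81, [0.536, -0.21]), ([183, 195], 0.28, [0.489, 0.237])]
tray_post side [([281, 244], 0.89, [0.54, -0.217]), ([167, 366], 0.8, [0.363, -0.472])]
tray_post wrist []
tray top [([322, 200], 0.91, [0.474, -0.206]), ([386, 236], 0.58, [0.356, -0.411])]
tray side [([244, 252], 0.84, [0.464, -0.188]), ([180, 347], 0.8, [0.364, -0.411])]
tray wrist []
dish top []
dish side [([268, 163], 0.91, [0.527, 0.221])]
dish wrist [([247, 131], 0.27, [0.428, 0.002])]
jar top [([200, 153], 0.58, [0.632, 0.193])]
jar side [([299, 165], 0.59, [0.622, 0.209])]
jar wrist []
gauge top [([295, 164], 0.63, [0.593, -0.12]), ([180, 187], 0.55, [0.521, 0.259])]
gauge side [([301, 234], 0.81, [0.597, -0.111])]
gauge wrist [([422, 204], 0.57, [0.594, -0.12])]
pliers top []
pliers side [([233, 204], 0.82, [0.429, 0.005])]
pliers wrist [([248, 132], 0.94, [0.429, 0.001]), ([316, 253], 0.43, [0.469, -0.147])]
bead1 top [([192, 180], 0.61, [0.543, 0.218]), ([181, 190], 0.56, [0.511, 0.252]), ([181, 185], 0.41, [0.527, 0.253])]
bead1 side [([264, 150], 0.52, [0.514, 0.29])]
bead1 wrist []
top [297.6 202.3] [297.5 202.6]
side [245.1 221.9] [245.  222.1]
wrist [315.1 252.5] [315.5 253.6]
[ 0.46436298 -0.12415247  0.04498437]
```

```bash
python3 -c "
from station import *
print(hand_in())"
```

```text
the job is handed in; nothing more can be done
None
```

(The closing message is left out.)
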